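# Make up two fire-fitting kits

### The arm

A 6-joint arm with a two-finger parallel gripper is mounted at the origin on the work surface. World frame = base frame: x ahead of the robot, y to its left, z up, the work surface at z = 0. Lengths are in m, angles in rad, forces in N, time in s.
With the tool pointing down it reaches from about 0.3 to 0.775 m from the base axis. Payload 14.6 kg.
Tool frame: the origin (TCP) lies at the very end of the fingers, on their centre line; the grasp point (between the pads) lies 19 mm behind it; z points along the fingers, y is the line along which they close (so a half turn about z gives the same grasp; the last joint's range is limited). The gripper opens to 94 mm and grips with 3 to 60 N. Pads are 16 mm wide; open, the fingers measure 119 mm over their backs; the gripper's body (75 mm by 177 mm) begins 78 mm behind the grasp point.
Start: joints at [-1.407, 0.3, 1.521, -0, 1.321, -0.067], TCP at [0.126, -0.535, 0.205] pointing down, gripper open.
Joint ranges: [-3.03, 3.03], [-0.79, 2.21], [0.23, 2.52], [-1.04, 4.18], [0, 3.07], [-2.55, 2.55]. Speed limits (rad/s): [2.22, 2.22, 2.57, 3.14, 3.14, 3.14].

### API

Orientations are given as [roll, pitch, yaw] about the fixed x, y, z axes, in that order (R = Rz(yaw) Ry(pitch) Rx(roll)).
In Python, from station import ctrl gives the robot as it stands.
- The arm moves only by the shell command python3 -m pendant 'ROWS' [OPENING] [FORCE]. ROWS is JSON, a list of rows, each a list of 2 entries, a list of its own where there are three numbers: the shift along the world's x, y, z in cm, then the turn about the world's z in rad. A call has 1 to 20 rows; each row shifts and turns the commanded pose from where the row before left it; what a row does not reach is not made up. A row lasts 1/12 s, in which the tool goes at most 41.7 mm and 7.16 degrees, less where a joint would pass 70% of its speed; a pose out of reach is approached as far as the arm can. A call is refused whole if a number of a shift passes 4.17 or a number of a turn 0.125, either way. A call with a gripper value outside its range is refused whole. OPENING is the opening, from 0 (shut) to 1 (fully open), set as the call begins (- or left out, the last holds). The fingers move at their own pace and stop on an object; FORCE is the grip in N (left out, the last holds). Time passes only in rows, so rows that do not move let the fingers close. It gives the time, the measured TCP pose, the force, the opening and the grip force at its end, in the units of the state.
- ctrl.get_obs(): the state, without advancing time (a new reading comes with each control period).
- ctrl.camera(name): name is "scene" or "top" or "wrist"; returns a dict with "color" (400x640x3 uint8, red, green, blue), "intrinsics" (3x3 intrinsics, pixels), "camera_from_world" (4x4, takes a point from world to camera coordinates). Camera axes: x right, y down, z forward; pixel columns grow to the right and rows downward; lengths in m; the calibration is good to about 2 mm. A picture is of the moment at which its call begins. There is no depth.
- ctrl.hand_in(): hands the job in; it is judged then, once.
The state is a dict: "time_s": time; "qpos": joint angles; "joint_vel": joint speeds; "tau": joint torques, N m; "ee_pos": TCP position; "eef_rot": TCP orientation; "force": force on the tool from outside, world axes, zero at the start; "moment": the same for the moment, N m; "grip_width": finger opening in m; "grip_force": force on a finger pad.
Only numpy, scipy, OpenCV 4.12 (cv2) and the standard library are available. Lean on these libraries where they do the work, as an engineer would, in place of code of your own. Each camera call takes 0.05 s, during which the arm holds its last target. There are 200 camera calls.

### The job

Make up the two kits from the fittings lying on the bench. The board with three compartments is the hose-line kit: put the nozzle in its full-length compartment, the blank cap in its square one and the short spanner in the remaining one; the board with two compartments is the reducing kit: the reducer, small end up, in the square one and the long spanner in the full-length one. Set every fitting down flat on the board's floor, inside its battens (either way round), without dropping or throwing it, and do not knock the carton, the hose end or the bottle.

Things in the scene. Friction and masses are not known exactly. Their poses are not given: they have to be found in the camera images.
- nozzle: Fire nozzle lying on flats: aluminium coupling collar (52 mm diameter) at -x, red valve body with black lever (up to z 58 mm at x -55 to -38), red barrel, black bumper head (52 mm) at +x. 184 mm long, 0.55 kg. Origin: on the bench under mid-length; x along it, z up, its axis 26 mm up. Grip the bare barrel at the middle: 36 mm diameter, free from x -22 to +42.
- long_spanner: The longer of two flat steel coupling spanners, lying flat: 186 mm long, 12 mm thick, handle bar 20 mm wide, round eye (25 mm) at -x, open hook jaw (43 mm wide) at +x. 0.26 kg. Origin: underside, mid-length, on the bar; grip there, across the bar. x along it, z up.
- short_spanner: The shorter of the two flat steel coupling spanners, same form: 114 mm long, 12 mm thick, bar 16 mm wide, hook jaw 33 mm wide at +x. 0.13 kg. Origin: underside, mid-length, on the bar; grip there, across the bar (bare from x -35 to +18 mm). x along it, z up.
- reducer: Aluminium reducing coupling, round, standing on its large end: collar 96 mm diameter to z 24 mm, step 72 mm to z 34, neck 44 mm to z 42, small collar 54 mm diameter from z 42 to 64 with a dark bore on top. 0.6 kg. Origin: underside centre, z up. Grip the small collar at the top.
- cap: Aluminium blank cap, round, closed, standing flat: collar 54 mm diameter, 26 mm high, on it a hub 36 mm diameter up to z 32 mm. 0.2 kg. Origin: underside centre, z up. Grip the collar in its upper half, so that the fingers stay above the battens when it is set down.
- three_board: Plywood kit board, 230 x 164 mm, THREE compartments. Floor 9 mm above the bench; dark battens 8 mm wide frame the compartments, tops 17 mm above the bench, with 60 mm finger gaps beside the middle of long things. Origin: underside centre; x along the length, z up. Fixed. Compartments, centre (x, y) in mm: nozzle (0, 39), 214 x 70; cap (-72, -39), 70 x 70; short spanner (39, -39), 136 x 70.
- two_board: Plywood kit board, 230 x 210 mm, TWO compartments (solid blocks beside the square one). Floor 9 mm above the bench; dark battens 8 mm wide frame the compartments, tops 17 mm above the bench, with 60 mm finger gaps beside the middle of long things. Origin: underside centre; x along the length, z up. Fixed. Compartments, centre (x, y) in mm: long spanner (0, 62), 214 x 70; reducer (0, -39), 116 x 116.
- carton: Bystander: closed cardboard carton, 90 x 130 x 70 mm high, beyond the work. Origin: underside centre.
- hose_end: Bystander: large aluminium coupling (126 mm diameter) with a black ribbed hose stub standing up, 88 mm high. Origin: underside centre.
- bottle: Bystander: white plastic bottle, 64 mm diameter, 115 mm high. Origin: underside centre.
Not all that is in view belongs to the job. Leave any orange or pink look-alike of the short_spanner alone. What is shaped like the long_spanner but yellow is not meant.

How it is judged:
At the end, for the whole second after the job is handed in: Nozzle, cap and short spanner lie in their compartments of the three-compartment board, reducer and long spanner in theirs of the other: origins inside the play the battens leave (up to 3 mm more), underside within 3 mm of the board's floor, level within 0.05 rad, all released and at rest (x of nozzle in the frame of three_board between -0.017 and 0.017 m and y of nozzle in the frame of three_board between 0.026 and 0.052 m and z of nozzle in the frame of three_board between 0.006 and 0.012 m and angle between each of nozzle, cap, short_spanner, reducer, long_spanner's own z axis and vertical below 0.05 rad and linear speed of each of nozzle, cap, short_spanner, reducer, long_spanner below 0.02 m/s and angular speed of each of nozzle, cap, short_spanner, reducer, long_spanner below 0.2 rad/s and angle between the x axis of each of nozzle, short_spanner and the x axis of three_board, either way round below 0.4 rad and x of cap in the frame of three_board between -0.083 and -0.061 m and y of cap in the frame of three_board between -0.05 and -0.028 m and z of cap in the frame of three_board between 0.006 and 0.012 m and x of short_spanner in the frame of three_board between 0.024 and 0.054 m and y of short_spanner in the frame of three_board between -0.061 and -0.017 m and z of short_spanner in the frame of three_board between 0.006 and 0.012 m and x of reducer in the frame of two_board between -0.013 and 0.013 m and y of reducer in the frame of two_board between -0.052 and -0.026 m and z of reducer in the frame of two_board between 0.006 and 0.012 m and x of long_spanner in the frame of two_board between -0.017 and 0.017 m and y of long_spanner in the frame of two_board between 0.044 and 0.08 m and z of long_spanner in the frame of two_board between 0.006 and 0.012 m and angle between the x axis of long_spanner and the x axis of two_board, either way round below 0.4 rad); the robot touches nothing.
It fails at once if the carton, hose end or bottle was knocked more than 25 mm from its place (distance of any of carton, hose_end, bottle from where it was at the start of the episode above 0.025 m).
It fails at once if a fitting was dropped or thrown (faster than 0.7 m/s while out of the fingers) ((linear speed of nozzle above 0.7 m/s and contact force between nozzle and the fingers below 0.05 N) or (linear speed of long_spanner above 0.7 m/s and contact force between long_spanner and the fingers below 0.05 N) or (linear speed of short_spanner above 0.7 m/s and contact force between short_spanner and the fingers below 0.05 N) or (linear speed of reducer above 0.7 m/s and contact force between reducer and the fingers below 0.05 N) or (linear speed of cap above 0.7 m/s and contact force between cap and the fingers below 0.05 N)).
It also fails if it takes over 128 s, if anything falls off the work surface, if the arm or the gripper's body presses on something with over 40 N, if the wrist force passes 120 N, or if a joint passes its speed limit or range.

## Working session

There is one attempt and no reset: what is moved stays moved. The work goes in short steps, Python scripts to look and compute and a shell command to move; the robot and the scene stay as the last step left them, time stands still between calls to the robot, and variables do not carry over. Pictures are saved under pics/ and viewed, at most 14 in all, crops included, and the job is handed in when it is done.

```bash
mkdir -p pics; ls; cat > h.py <<'E'
import numpy as np, cv2, json
from station import ctrl
def snap(n, tag):
    c=ctrl.camera(n); cv2.imwrite(f'pics/{tag}.png', c['color'][:,:,::-1])
    np.savez(f'pics/{tag}.npz', im=c['color'],K=c['intrinsics'],T=c['camera_from_world']); return c
def load(tag):
    d=np.load(f'pics/{tag}.npz'); return dict(color=d['im'],intrinsics=d['K'],camera_from_world=d['T'])
def ray(c,uv):
    K=np.array(c['intrinsics']);T=np.array(c['camera_from_world']);R=T[:3,:3]
    o=-R.T@T[:3,3]; d=R.T@np.linalg.solve(K,[uv[0],uv[1],1]); return o,d
def plane(c,uv,z):
    o,d=ray(c,uv); return o+d*(z-o[2])/d[2]
def tri(c1,p1,c2,p2):
    o1,d1=ray(c1,p1);o2,d2=ray(c2,p2);d1/=np.linalg.norm(d1);d2/=np.linalg.norm(d2)
    s=np.linalg.lstsq(np.c_[d1,-d2],o2-o1,rcond=None)[0]
    a=o1+s[0]*d1;b=o2+s[1]*d2; return (a+b)/2,np.linalg.norm(a-b)
def proj(c,p):
    T=np.array(c['camera_from_world']);q=np.array(c['intrinsics'])@(T[:3,:3]@np.array(p)+T[:3,3]); return q[:2]/q[2]
E
python3 - <<'E'
from h import *
for n in ('scene','top','wrist'):
    c=snap(n,n+'0'); o,d=ray(c,(320,200)); print(n,o.round(3),d.round(3),np.array(c['intrinsics'])[0,0])
o=ctrl.get_obs();print(o)
E
```

```text
pics
scene [ 1.111 -0.172  1.064] [-0.478  0.055 -0.877] 405.24937039939095
top [ 0.354 -0.109  1.058] [ 0.178  0.003 -0.984] 366.40102277406305
wrist [ 0.199 -0.519  0.384] [-0.273 -0.046 -0.961] 276.41935875691337
{'time_s': 0.15, 'qpos': array([-1.40657961e+00,  3.00324970e-01,  1.52138723e+00, -9.00974337e-06,
        1.32070622e+00, -6.66274001e-02]), 'joint_vel': array([-0.00055626, -0.00358428, -0.00210695, -0.00039752, -0.00017344,
        0.00133558]), 'tau': array([ 5.79881671e-04, -5.31962478e+01, -3.52817380e+01,  7.07983668e-02,
        2.35633057e-02, -6.98528220e-05]), 'ee_pos': array([ 0.12579013, -0.53523606,  0.2050485 ]), 'eef_rot': array([-3.14076814e+00, -4.62694122e-05,  2.30846333e-01]), 'force': array([-0.22889055,  0.20502351,  0.32413059]), 'moment': array([ 0.01122268, -0.00483388, -0.02690125]), 'grip_force': 0.0, 'grip_width': 0.09385940577861059}
```

View pics/top0.png

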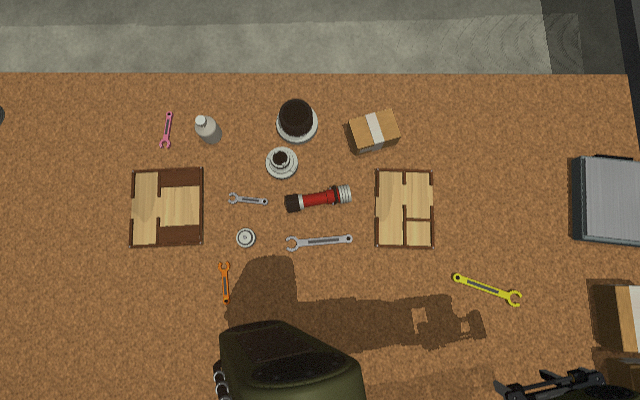

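View pics/scene0.png

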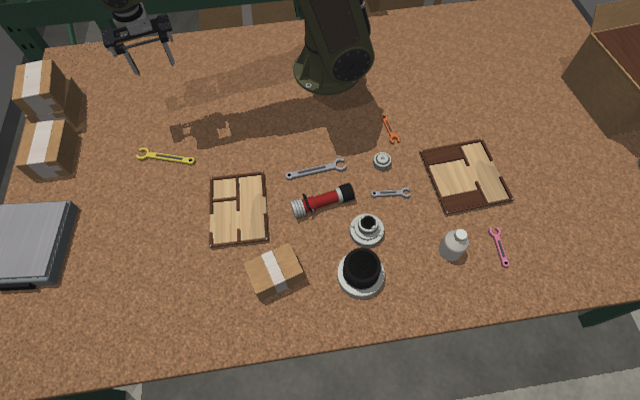

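The long spanner could be the grey one at top (319,241) or the yellow one at (486,290). The short spanner could be the grey one at (248,199), the orange one at (225,281) or the pink one at (167,130). The two grey steel ones fit the description. I'll check them in an enlarged crop and measure contours in both views.

```bash
python3 - <<'E'
from h import *
t=cv2.imread('pics/top0.png');s=cv2.imread('pics/scene0.png')
a=cv2.resize(t[140:260,120:450],(792,288),interpolation=cv2.INTER_CUBIC)
b=cv2.resize(s[120:250,200:530],(792,312),interpolation=cv2.INTER_CUBIC)
cv2.imwrite('pics/crop1.png',np.vstack([a,b]))
for tag,roi in(('top0',(100,90,460,300)),('scene0',(200,110,530,300))):
    c=load(tag);x0,y0,x1,y1=roi;im=c['color'][y0:y1,x0:x1]
    hsv=cv2.cvtColor(im,cv2.COLOR_RGB2HSV)
    grey=((hsv[...,1]<60)&(hsv[...,2]>70)).astype(np.uint8)
    red=(((hsv[...,0]<5)|(hsv[...,0]>174))&(hsv[...,1]>170)&(hsv[...,2]>80)).astype(np.uint8)
    wood=((hsv[...,0]>14)&(hsv[...,0]<30)&(hsv[...,1]>50)&(hsv[...,2]>170)).astype(np.uint8)
    for nm,m in(('grey',grey),('red',red),('wood',wood)):
        m=cv2.morphologyEx(m,cv2.MORPH_CLOSE,np.ones((3,3)))
        for k in cv2.findContours(m,cv2.RETR_EXTERNAL,cv2.CHAIN_APPROX_NONE)[0]:
            if cv2.contourArea(k)<60: continue
            k=k+[x0,y0]; r=cv2.minAreaRect(k)
            g=[plane(c,p,0.01)[:2].round(3).tolist() for p in cv2.boxPoints(r)]
            print(tag,nm,cv2.contourArea(k),np.round(r[0]),np.round(r[1]),round(r[2]),plane(c,r[0],0.012)[:2].round(3),g if nm=='wood' else '')
E
```

```text
top0 grey 413.5 [319. 243.] [15. 66.] 88 [ 0.42  -0.104] 
top0 grey 275.0 [245. 237.] [19. 18.] 45 [0.432 0.107] 
top0 grey 193.5 [248. 198.] [39. 11.] 2 [0.546 0.105] 
top0 grey 168.5 [345. 193.] [17. 11.] 80 [ 0.564 -0.177] 
top0 grey 779.0 [281. 162.] [31. 32.] 90 [0.654 0.011] 
top0 grey 526.5 [207. 128.] [32. 21.] 45 [0.76  0.239] 
top0 grey 342.0 [374. 132.] [22. 41.] 8 [ 0.751 -0.264] 
top0 grey 371.5 [297. 127.] [33. 42.] 81 [ 0.766 -0.034] 
top0 red 313.5 [318. 198.] [13. 31.] 81 [ 0.549 -0.101] 
top0 wood 485.0 [418. 234.] [23. 23.] 90 [ 0.45  -0.386] [[0.483, -0.355], [0.484, -0.42], [0.418, -0.417], [0.417, -0.353]]
top0 wood 2760.5 [164. 208.] [70. 67.] 90 [0.513 0.347] [[0.618, 0.459], [0.62, 0.258], [0.414, 0.242], [0.411, 0.436]]
top0 wood 2734.0 [405. 208.] [59. 72.] 2 [ 0.522 -0.35 ] [[0.421, -0.262], [0.631, -0.271], [0.627, -0.443], [0.418, -0.427]]
top0 wood 260.5 [361. 131.] [30. 16.] 72 [ 0.755 -0.225] [[0.792, -0.188], [0.809, -0.234], [0.719, -0.261], [0.703, -0.216]]
top0 wood 103.5 [389. 119.] [25. 13.] 63 [ 0.793 -0.311] [[0.82, -0.278], [0.839, -0.312], [
[... 496 characters left out ...]
0.104] 
scene0 red 275.0 [320. 200.] [12. 34.] 72 [ 0.537 -0.106] 
scene0 wood 390.0 [258. 274.] [32. 20.] 66 [ 0.736 -0.304] [[0.699, -0.344], [0.683, -0.292], [0.771, -0.265], [0.785, -0.315]]
scene0 wood 475.0 [287. 261.] [32. 18.] 65 [ 0.709 -0.223] [[0.671, -0.261], [0.655, -0.212], [0.745, -0.186], [0.76, -0.232]]
scene0 wood 351.5 [224. 188.] [18. 23.] 86 [ 0.45  -0.387] [[0.413, -0.424], [0.418, -0.353], [0.483, -0.352], [0.479, -0.421]]
scene0 wood 2374.5 [236. 209.] [62. 58.] 83 [ 0.528 -0.353] [[0.417, -0.447], [0.418, -0.272], [0.628, -0.266], [0.625, -0.427]]
scene0 wood 2144.5 [467. 179.] [65. 60.] 67 [0.535 0.346] [[0.451, 0.244], [0.39, 0.445], [0.613, 0.444], [0.662, 0.259]]
```

View pics/crop1.png

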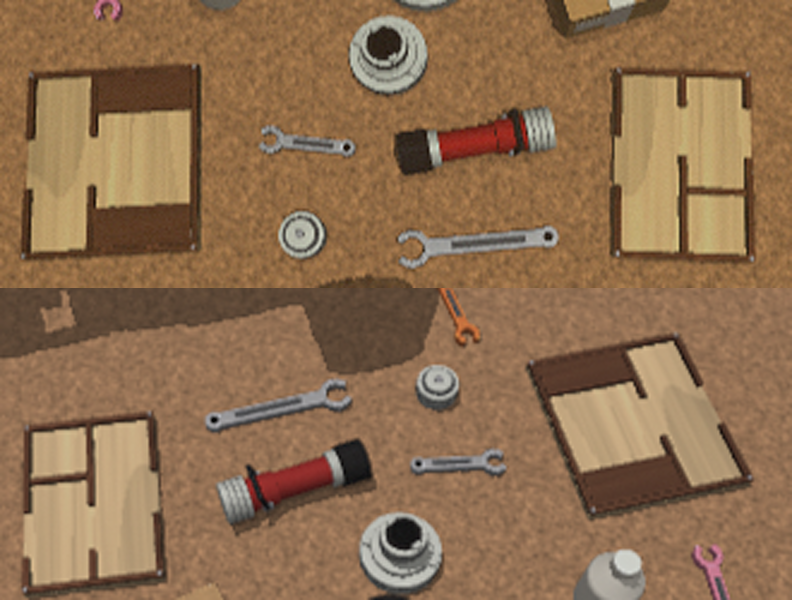

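The crop confirms it: both grey steel spanners, with the long at crop (478,241) and the short at (307,144). Next I triangulate features and board corners across the two views.

```bash
python3 - <<'E'
from h import *
t=load('top0');s=load('scene0')
T=lambda p:(p[0]/2.4+120,p[1]/2.4+140); S=lambda p:(p[0]/2.4+200,(p[1]-288)/2.4+120)
P={'three ++':((615,70),(163,577)),'three +-':((748,75),(25,592)),'three -+':((613,255),(153,412)),'three --':((752,258),(27,430)),
'two ++':((30,74),(750,478)),'two +-':((198,66),(593,514)),'two -+':((23,256),(683,337)),'two --':((198,248),(530,365)),
'noz ring':((433,150),(337,465)),'noz collar end':((553,128),(222,503)),'noz barrel':((477,141),(305,480)),
'long eye':((549,236),(214,420)),'long hook':((410,248),(338,395)),'short eye':((347,148),(418,464)),'short hook':((269,139),(495,462)),
'reducer bore':((385,44),(405,530)),'cap hub':((302,233),(438,384)),
'hose top':None}
for k,v in P.items():
    if v:
        p,e=tri(t,T(v[0]),s,S(v[1])); print(k,p.round(3),round(e,4))
E
```

```text
three ++ [ 0.639 -0.27   0.006] 0.0003
three +- [ 0.634 -0.432  0.008] 0.0013
three -+ [ 0.412 -0.263  0.014] 0.0005
three -- [ 0.411 -0.425  0.011] 0.0017
two ++ [0.624 0.454 0.013] 0.0006
two +- [0.639 0.249 0.006] 0.0054
two -+ [0.401 0.446 0.006] 0.0094
two -- [0.414 0.233 0.007] 0.0059
noz ring [ 0.533 -0.047  0.026] 0.0052
noz collar end [ 0.562 -0.191  0.023] 0.0026
noz barrel [ 0.545 -0.094  0.023] 0.0157
long eye [ 0.434 -0.188  0.01 ] 0.0019
long hook [ 0.417 -0.023  0.004] 0.0012
short eye [0.537 0.057 0.007] 0.0017
short hook [0.548 0.154 0.003] 0.0013
reducer bore [0.651 0.01  0.066] 0.0048
cap hub [0.432 0.104 0.021] 0.0025
```

```bash
python3 -m pendant '[[[1.87,2.69,0],0.09],[[1.87,2.69,0],0.09],[[1.87,2.69,0],0.09],[[1.87,2.69,0],0.09],[[1.87,2.69,0],0.09],[[1.87,2.69,0],0.09],[[1.87,2.69,0],0.09],[[1.87,2.69,0],0.09],[[1.87,2.69,0],0.09],[[1.87,2.69,0],0.09],[[1.87,2.69,0],0.09],[[1.87,2.69,0],0.09],[[1.87,2.69,0],0.09],[[1.87,2.69,0],0.09],[[1.87,2.69,0],0.09],[[1.87,2.69,0],0.09],[[0,0,0],0],[[0,0,0],0]]' 1
python3 -c "
from h import *
snap('wrist','w1')"
```

```text
time_s: 1.65
ee_pos: [0.4253, -0.1039, 0.2051]
eef_rot: [-3.141, -0.0, 1.673]
force: [-0.2, -0.5, -0.2]
grip_width: 0.0939
grip_force: 0.0
```

View pics/w1.png

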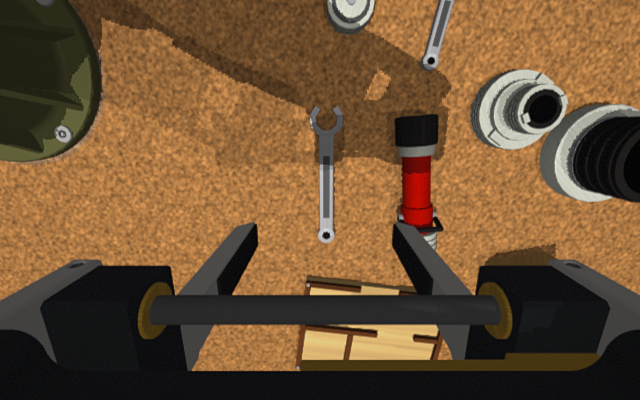

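Wrist view: long spanner with eye at (326,235) and hook tips around y≈107; nozzle head end at (417,117), red barrel at (416,180); short spanner eye at (431,61). I'll locate these.

```bash
python3 - <<'E'
from h import *
w=load('w1');t=load('top0')
for n,p,z in [('eye hole',(326,235),.012),('eye end',(326,242),.012),('hook tips',(326,107),.012),('bar',(326.5,190),.012),('short eye',(431,61),.012),('noz head end top',(418,115),.04),('noz ring',(416,152),.026),('noz body',(417,208),.026),('red bore',(544,110),.064),('cap hub',(351,6),.032)]:
    print(n,plane(w,p,z).round(4))
T=lambda p:(p[0]/2.4+120,p[1]/2.4+140)
for n,p,q in[('eye',(326,235),(549,236)),('ring',(416,154),(433,147)),('bore',(544,110),(385,44)),('seye',(431,61),(347,148))]:
    print(n,[x.round(4) for x in tri(w,p,t,T(q))])
E
```

```text
eye hole [ 0.4346 -0.1875  0.012 ]
eye end [ 0.4357 -0.1985  0.012 ]
hook tips [ 0.4162 -0.0115  0.012 ]
bar [ 0.4283 -0.1206  0.012 ]
short eye [0.5392 0.0554 0.012 ]
noz head end top [ 0.5265 -0.0106  0.04  ]
noz ring [ 0.5371 -0.0552  0.026 ]
noz body [ 0.5528 -0.1295  0.026 ]
red bore [0.6564 0.0077 0.064 ]
cap hub [0.4327 0.0968 0.032 ]
eye [array([ 0.4342, -0.1889,  0.0088]), np.float64(0.0011)]
ring [array([ 0.5289, -0.0533,  0.0569]), np.float64(0.0051)]
bore [array([0.6485, 0.0064, 0.0745]), np.float64(0.0002)]
seye [array([0.5332, 0.0521, 0.0293]), np.float64(0.0013)]
```

Length checks out (187 mm) and the TCP is over mid-bar. Descending to grip.

```bash
python3 -m pendant '[[[0,0,-4],0],[[0,0,-4],0],[[0,0,-4],0],[[0,0,-3.5],0],[[0,0,-2.5],0],[[0,0,-1.3],0],[[0,0,-0.7],0],[[0,0,0],0]]' 0.6
python3 -m pendant '[[[0,0,0],0],[[0,0,0],0],[[0,0,0],0],[[0,0,0],0],[[0,0,0],0],[[0,0,0],0]]' 0 30
```

```text
time_s: 2.37
ee_pos: [0.4241, -0.1057, 0.0045]
eef_rot: [-3.14, -0.001, 1.669]
force: [0.2, -0.5, -0.2]
grip_width: 0.0567
grip_force: 0.0
time_s: 2.87
ee_pos: [0.4255, -0.1051, 0.0059]
eef_rot: [3.14, 0.0, 1.671]
force: [1.1, 0.6, 0.4]
grip_width: 0.0201
grip_force: 4.5
```

```bash
python3 -m pendant '[[[0,0,0],0],[[0,0,0.5],0],[[0,0,1.5],0],[[0,0,3],0],[[0,0,4],0],[[0,0,4],0],[[0,0,2],0],[[0,0,0],0]]' 0 40
python3 -m pendant '[[[0.57,3.2,0],0.0955],[[0.57,3.2,0],0.0955],[[0.57,3.2,0],0.0955],[[0.57,3.2,0],0.0955],[[0.57,3.2,0],0.0955],[[0.57,3.2,0],0.0955],[[0.57,3.2,0],0.0955],[[0.57,3.2,0],0.0955],[[0.57,3.2,0],0.0955],[[0.57,3.2,0],0.0955],[[0.57,3.2,0],0.0955],[[0.57,3.2,0],0.0955],[[0.57,3.2,0],0.0955],[[0.57,3.2,0],0.0955],[[0.57,3.2,0],0.0955],[[0.57,3.2,0],0.0955],[[0,0,0],0],[[0,0,0],0],[[0,0,0],0]]'
python3 -c "
from h import *
snap('wrist','w2')"
```

```text
time_s: 3.53
ee_pos: [0.4264, -0.1055, 0.1597]
eef_rot: [3.136, 0.003, 1.671]
force: [-0.3, 0.6, -2.4]
grip_width: 0.0196
grip_force: 40.0
time_s: 5.12
ee_pos: [0.5156, 0.4062, 0.1535]
eef_rot: [-3.14, -0.002, -3.085]
force: [0.6, 0.1, -2.9]
grip_width: 0.0191
grip_force: 40.0
```

View pics/w2.png

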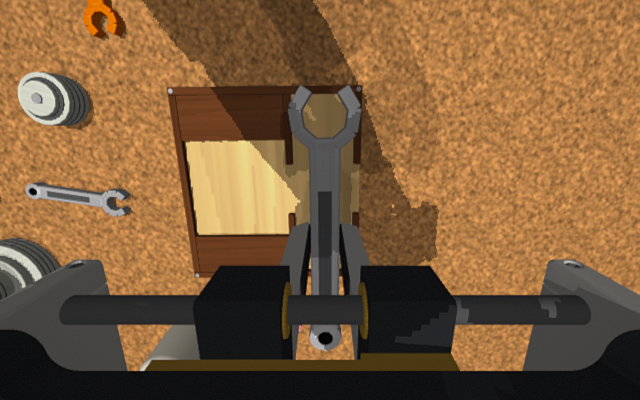

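Spanner is held level over the two-board. Board corner screws show at (170,91), (359,89) and (196,275); the reducer compartment floor runs from (184,141) to (291,232).

```bash
python3 - <<'E'
from h import *
w=load('w2');t=load('top0')
P=[plane(w,p,.017) for p in [(170,91),(359,89),(196,275)]]
for p in P: print(p.round(4))
print(np.linalg.norm(P[0]-P[1]),np.linalg.norm(P[0]-P[2]))
T=lambda p:(p[0]/2.4+120,p[1]/2.4+140)
for a,b in[((170,91),(196,246)),((196,275),(196,67))]: print([x.round(4) for x in tri(w,a,t,T(b))])
c=(P[1]+P[2])/2;d=P[2]-P[0];yaw=np.arctan2(d[1],d[0]);print('centre',c,'yaw',yaw)
R=np.array([[np.cos(yaw),-np.sin(yaw)],[np.sin(yaw),np.cos(yaw)]])
print('long',c[:2]+R@[0,.062],'red',c[:2]+R@[0,-.039])
for p in [(326,88),(326,337)]: print('spanner ends',plane(w,p,.155).round(4))
for p in [(237,232),(237,141)]: print(plane(w,p,.009).round(4))
E
```

```text
[0.4163 0.2332 0.017 ]
[0.4028 0.4357 0.017 ]
[0.6377 0.2469 0.017 ]
0.20294190519721955 0.22178765845067427
[array([0.4156, 0.2307, 0.0121]), np.float64(0.0007)]
[array([0.6358, 0.2464, 0.0167]), np.float64(0.0038)]
centre [0.52026356 0.34128884 0.017     ] yaw 0.06158063188415564
long [0.51644797 0.40317132] red [0.52266369 0.30236277]
spanner ends [0.419  0.4008 0.155 ]
spanner ends [0.5989 0.4113 0.155 ]
[0.5787 0.2984 0.009 ]
[0.4659 0.3013 0.009 ]
```

Screws sit 4 mm in from the edges, so the sizes match. Target is (0.516, 0.403) at floor 9 mm. Lowering.

```bash
python3 -m pendant '[[[0,-0.3,-3],0],[[0,0,-3],0],[[0,0,-3],0],[[0,0,-2],0],[[0,0,-1.2],0],[[0,0,-0.8],0],[[0,0,-0.5],0],[[0,0,-0.3],0],[[0,0,0],0],[[0,0,0],0]]'
```

```text
time_s: 6.0
ee_pos: [0.5166, 0.4042, 0.0184]
eef_rot: [3.141, 0.001, -3.084]
force: [0.1, 0.6, -3.5]
grip_width: 0.0194
grip_force: 40.0
```

```bash
python3 -m pendant '[[[0,0,-0.2],0],[[0,0,-0.1],0],[[0,0,0],0],[[0,0,0],0]]'
python3 -m pendant '[[[0,0,0],0],[[0,0,0],0],[[0,0,0],0],[[0,0,0.5],0],[[0,0,2],0],[[0,0,3],0],[[0,0,4],0],[[0,0,4],0],[[0,0,0],0],[[0,0,0],0]]' 0.5
python3 -c "
from h import *
snap('wrist','w3');snap('top','t3')"
```

```text
time_s: 6.33
ee_pos: [0.5165, 0.4042, 0.015]
eef_rot: [3.141, 0.001, -3.084]
force: [0.0, 0.4, 0.6]
grip_width: 0.0196
grip_force: 40.0
time_s: 7.17
ee_pos: [0.517, 0.4046, 0.1524]
eef_rot: [3.139, 0.004, -3.084]
force: [-0.3, -0.6, -1.2]
grip_width: 0.0471
grip_force: 0.0
```

View pics/w3.png

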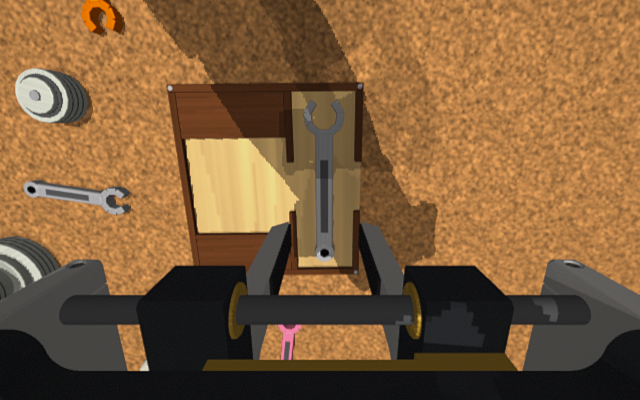

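Long spanner lies flat in its compartment, eye at (324,253) and jaw at (323,110). Next I go above the reducer.

```bash
python3 -m pendant '[[[1.12,-3.32,0],0],[[1.12,-3.32,0],0],[[1.12,-3.32,0],0],[[1.12,-3.32,0],0],[[1.12,-3.32,0],0],[[1.12,-3.32,0],0],[[1.12,-3.32,0],0],[[1.12,-3.32,0],0],[[1.12,-3.32,0],0],[[1.12,-3.32,0],0],[[1.12,-3.32,0],0],[[1.12,-3.32,0],0],[[0,0,0],0],[[0,0,0],0],[[0,0,0],0]]' 1
python3 - <<'E'
from h import *
w=snap('wrist','w4'); w3=load('w3')
for n,p,z in[('eye',(32,188),.012),('jaw',(128,203),.012),('cap',(35,96),.032)]: print(n,plane(w3,p,z).round(4))
E
```

```text
time_s: 8.52
ee_pos: [0.65, 0.006, 0.1481]
eef_rot: [3.141, -0.002, -3.085]
force: [-1.0, 0.0, 0.2]
grip_width: 0.0942
grip_force: 0.0
eye [0.5367 0.0579 0.012 ]
jaw [0.549  0.1688 0.012 ]
cap [0.4326 0.1039 0.032 ]
```

View pics/w4.png

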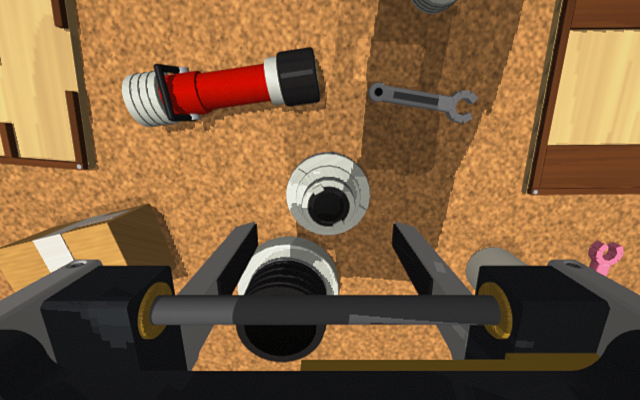

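Wrist view: reducer bore at (327,206), clear between the fingers; nozzle from collar (126,98) to head (320,76); short spanner eye at (378,92), jaw tips at (474,106); hose end behind. I'll compute the positions.

```bash
python3 - <<'E'
from h import *
w=load('w4');w1=load('w1');w3=load('w3')
for n,p,z in[('bore',(327,206),.064),('base',(328,193),.012),('seye',(378,92),.012),('sjaw',(475,106),.012),('scol',(125,100),.026),('shead',(320,76),.026),('ring',(270,82),.026),('red0',(195,93),.026),('hose',(280,325),.088),('3b screw',(80,165),.017)]: print(n,plane(w,p,z).round(4))
for n,a,c,b in[('bore',(327,206),w1,(544,110)),('seye',(378,92),w3,(32,188)),('seye',(378,92),w1,(431,61)),('ring',(272,80),w1,(416,153))]: print(n,[x.round(4) for x in tri(w,a,c,b)])
E
```

```text
bore [0.6539 0.0078 0.064 ]
base [0.6538 0.0095 0.012 ]
seye [0.5391 0.0562 0.012 ]
sjaw [0.5473 0.163  0.012 ]
scol [ 0.5634 -0.2061  0.026 ]
shead [ 0.5288 -0.0064  0.026 ]
ring [ 0.5374 -0.0568  0.026 ]
red0 [ 0.5524 -0.1335  0.026 ]
hose [ 0.7768 -0.0333  0.088 ]
3b screw [ 0.6361 -0.272   0.017 ]
bore [array([0.6523, 0.0074, 0.0694]), np.float64(0.0006)]
seye [array([0.5381, 0.0563, 0.0102]), np.float64(0.0017)]
seye [array([0.5392, 0.0558, 0.012 ]), np.float64(0.0008)]
ring [array([ 0.536 , -0.0552,  0.0292]), np.float64(0.002)]
```

```bash
python3 -m pendant '[[[0.3,0.2,-2],0],[[0,0,-3],0],[[0,0,-3],0],[[0,0,-1.7],0],[[0,0,-0.8],0],[[0,0,-0.4],0],[[0,0,0],0],[[0,0,0],0]]'
python3 -m pendant '[[[0,0,0],0],[[0,0,0],0],[[0,0,0],0],[[0,0,0],0],[[0,0,0],0],[[0,0,0],0],[[0,0,0],0]]' 0 50
```

```text
time_s: 9.23
ee_pos: [0.6542, 0.008, 0.0417]
eef_rot: [-3.141, 0.002, -3.084]
force: [0.3, 1.2, 0.7]
grip_width: 0.0938
grip_force: 0.0
time_s: 9.82
ee_pos: [0.6536, 0.0079, 0.0406]
eef_rot: [3.141, 0.0, -3.084]
force: [-1.2, 2.4, 1.0]
grip_width: 0.0534
grip_force: 50.0
```

```bash
python3 -m pendant '[[[0,0,0.5],0],[[0,0,1.5],0],[[0,0,3],0],[[0,0,3],0],[[0,0,1],0],[[-1.31,2.94,0],0],[[-1.31,2.94,0],0],[[-1.31,2.94,0],0],[[-1.31,2.94,0],0],[[-1.31,2.94,0],0],[[-1.31,2.94,0],0],[[-1.31,2.94,0],0],[[-1.31,2.94,0],0],[[-1.31,2.94,0],0],[[-1.31,2.94,0],0],[[0,0,0],0],[[0,0,0],0],[[0,0,0],0]]'
```

```text
time_s: 11.32
ee_pos: [0.5224, 0.3012, 0.1296]
eef_rot: [-3.141, -0.001, -3.084]
force: [0.7, -0.7, -5.2]
grip_width: 0.0529
grip_force: 50.0
```

```bash
python3 -m pendant '[[[0,0.1,-2],0],[[0,0,-2],0],[[0,0,-1.7],0],[[0,0,-1],0],[[0,0,-0.6],0],[[0,0,-0.3],0],[[0,0,0],0],[[0,0,0],0]]'
python3 -m pendant '[[[0,0,-0.2],0],[[0,0,-0.2],0],[[0,0,0],0],[[0,0,0],0]]'
```

```text
time_s: 11.98
ee_pos: [0.5231, 0.3026, 0.0552]
eef_rot: [3.141, 0.001, -3.085]
force: [0.4, 0.4, -4.9]
grip_width: 0.053
grip_force: 50.0
time_s: 12.32
ee_pos: [0.5226, 0.3026, 0.0505]
eef_rot: [3.142, 0.0, -3.084]
force: [1.2, -0.0, -5.0]
grip_width: 0.0529
grip_force: 50.0
```

```bash
python3 -m pendant '[[[0,0,-0.1],0],[[0,0,-0.05],0],[[0,0,0],0],[[0,0,0],0]]'
```

```text
time_s: 12.65
ee_pos: [0.5228, 0.3027, 0.0495]
eef_rot: [3.141, 0.001, -3.084]
force: [-3.0, -2.1, 3.6]
grip_width: 0.0528
grip_force: 50.0
```

```bash
python3 -m pendant '[[[0,0,0],0],[[0,0,0],0],[[0,0,0],0],[[0,0,0],0],[[0,0,1],0],[[0,0,3],0],[[0,0,4],0],[[0,0,4],0],[[0,0,0],0]]' 0.9
python3 -m pendant '[[[0.13,-1.31,0],-0.113],[[0.13,-1.31,0],-0.113],[[0.13,-1.31,0],-0.113],[[0.13,-1.31,0],-0.113],[[0.13,-1.31,0],-0.113],[[0.13,-1.31,0],-0.113],[[0.13,-1.31,0],-0.113],[[0.13,-1.31,0],-0.113],[[0.13,-1.31,0],-0.113],[[0.13,-1.31,0],-0.113],[[0.13,-1.31,0],-0.113],[[0.13,-1.31,0],-0.113],[[0.13,-1.31,0],-0.113],[[0.13,-1.31,0],-0.113],[[0.13,-1.31,0],-0.113],[[0,0,0],0],[[0,0,0],0],[[0,0,0],0]]' 0.55
python3 -c "
from h import *
snap('wrist','w5')"
```

```text
time_s: 13.4
ee_pos: [0.525, 0.3039, 0.1781]
eef_rot: [3.137, 0.011, -3.084]
force: [0.2, 0.2, 1.3]
grip_width: 0.0846
grip_force: 0.0
time_s: 14.9
ee_pos: [0.5421, 0.1066, 0.1692]
eef_rot: [3.141, -0.0, 1.508]
force: [0.1, -0.2, -0.7]
grip_width: 0.052
grip_force: 0.0
```

View pics/w5.png

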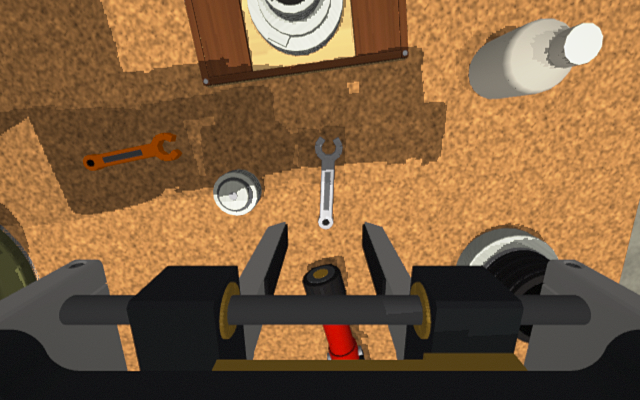

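Grey short spanner lies between the fingers, jaw tips y≈138 and eye end at (325,229); the reducer is in its square compartment; cap hub at (234,190).

```bash
python3 - <<'E'
from h import *
w=load('w5')
a=plane(w,(325,229),.012);b=plane(w,(328.5,138),.012);d=b-a
print(a,b,(a+b)/2,np.linalg.norm(d),np.arctan2(d[1],d[0]));print('cap',plane(w,(234,190),.032), 'mid bar',plane(w,(327,190),.012))
print('cap tri',tri(w,(234,190),load('w3'),(35,96)))
E
```

```text
[0.53778637 0.04632331 0.012     ] [0.5491831  0.16207339 0.012     ] [0.54348473 0.10419835 0.012     ] 0.11630978178524261 1.4726528732904556
cap [0.43426361 0.11024962 0.032     ] mid bar [0.54354453 0.09841376 0.012     ]
cap tri (array([0.43434242, 0.11062885, 0.03745166]), np.float64(0.003749869043062355))
```

```bash
python3 -m pendant '[[[0.15,-0.2,-4],-0.03],[[0,0,-4],0],[[0,0,-3.5],0],[[0,0,-2.5],0],[[0,0,-1.4],0],[[0,0,-0.9],0],[[0,0,0],0],[[0,0,0],0]]'
python3 -m pendant '[[[0,0,0],0],[[0,0,0],0],[[0,0,0],0],[[0,0,0],0],[[0,0,0],0],[[0,0,0],0]]' 0 40
```

```text
time_s: 15.62
ee_pos: [0.5439, 0.1045, 0.0065]
eef_rot: [3.141, -0.0, 1.475]
force: [-0.0, 0.6, 1.3]
grip_width: 0.0517
grip_force: 0.0
time_s: 16.12
ee_pos: [0.5438, 0.1041, 0.0062]
eef_rot: [3.141, -0.0, 1.474]
force: [-0.8, -0.3, 1.8]
grip_width: 0.0155
grip_force: 40.3
```

```bash
python3 -m pendant '[[[0,0,0.5],0],[[0,0,1.5],0],[[0,0,3],0],[[0,0,4],0],[[0,0,4],0],[[0,0,2],0],[[0,0,0],0]]'
python3 -m pendant '[[[0.11,-3.08,0],-0.094],[[0.11,-3.08,0],-0.094],[[0.11,-3.08,0],-0.094],[[0.11,-3.08,0],-0.094],[[0.11,-3.08,0],-0.094],[[0.11,-3.08,0],-0.094],[[0.11,-3.08,0],-0.094],[[0.11,-3.08,0],-0.094],[[0.11,-3.08,0],-0.094],[[0.11,-3.08,0],-0.094],[[0.11,-3.08,0],-0.094],[[0.11,-3.08,0],-0.094],[[0.11,-3.08,0],-0.094],[[0.11,-3.08,0],-0.094],[[0.11,-3.08,0],-0.094],[[0.11,-3.08,0],-0.094],[[0,0,0],0],[[0,0,0],0],[[0,0,0],0]]'
python3 -c "
from h import *
snap('wrist','w6')"
```

```text
time_s: 16.7
ee_pos: [0.5454, 0.1043, 0.1612]
eef_rot: [3.134, -0.002, 1.474]
force: [0.1, 0.1, -0.3]
grip_width: 0.0148
grip_force: 40.0
time_s: 18.28
ee_pos: [0.5609, -0.3881, 0.1546]
eef_rot: [-3.14, 0.002, -0.029]
force: [0.3, 0.3, -1.5]
grip_width: 0.0151
grip_force: 40.0
```

View pics/w6.png

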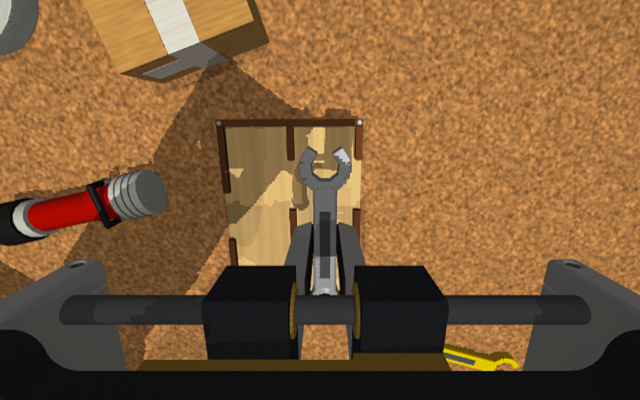

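Spanner is held over the three-board. Screws show at (219,123) and (359,122); nozzle collar end at upper left, around (148,193).

```bash
python3 - <<'E'
from h import *
w=load('w6')
A=plane(w,(219,123.5),.017);B=plane(w,(359.5,122.5),.017);print(A,B,np.linalg.norm(A-B))
yv=(A-B)/np.linalg.norm(A-B);yaw=np.arctan2(-yv[0],yv[1]);xv=np.array([yv[1],-yv[0]])
c=((A+B)/2)[:2]-xv*.111;print('c',c,'yaw',yaw)
for n,l in dict(noz=(0,.039),cap=(-.072,-.039),short=(.039,-.039)).items(): print(n,c+xv*l[0]+yv[:2]*l[1])
for n,p,z in [('jaw tips',(325,150),.155),('eye end',(325,296),.155),('gap top edge',(291,160),.017),('gap bottom',(293,209),.017)]: print(n,plane(w,p,z))
print('scr tri',tri(w,(219,123.5),load('w4'),(80,165)))
E
```

```text
[ 0.63639484 -0.27393577  0.017     ] [ 0.63300023 -0.42955616  0.017     ] 0.1556574081199115
c [ 0.52372393 -0.34932526] yaw -0.021809956285966426
noz [ 0.52457445 -0.31033453]
cap [ 0.45089054 -0.38674579]
short [ 0.56186414 -0.3891665 ]
jaw tips [ 0.61801899 -0.39095021  0.155     ]
eye end [ 0.51045757 -0.38790311  0.155     ]
gap top edge [ 0.59368306 -0.35125342  0.017     ]
gap bottom [ 0.53469227 -0.35007162  0.017     ]
scr tri (array([ 0.63639495, -0.27334926,  0.01541997]), np.float64(1.276568000850069e-06))
```

```bash
python3 -m pendant '[[[0.1,-0.1,-3],0],[[0,0,-3],0],[[0,0,-3],0],[[0,0,-2],0],[[0,0,-1.2],0],[[0,0,-0.8],0],[[0,0,-0.5],0],[[0,0,0],0],[[0,0,-0.2],0],[[0,0,-0.15],0],[[0,0,0],0],[[0,0,0],0]]'
```

```text
time_s: 19.33
ee_pos: [0.5624, -0.3899, 0.018]
eef_rot: [3.141, -0.001, -0.03]
force: [-0.4, 0.6, -2.0]
grip_width: 0.0151
grip_force: 40.0
```

```bash
python3 -m pendant '[[[0,0,-0.2],0],[[0,0,-0.1],0],[[0,0,0],0],[[0,0,0],0]]'
python3 -m pendant '[[[0,0,0],0],[[0,0,0],0],[[0,0,0],0],[[0,0,0.5],0],[[0,0,2],0],[[0,0,4],0],[[0,0,4],0],[[0,0,4],0],[[0,0,0],0],[[0,0,0],0]]' 0.45
python3 -m pendant '[[[-0.1,1.78,0],0.111],[[-0.1,1.78,0],0.111],[[-0.1,1.78,0],0.111],[[-0.1,1.78,0],0.111],[[-0.1,1.78,0],0.111],[[-0.1,1.78,0],0.111],[[-0.1,1.78,0],0.111],[[-0.1,1.78,0],0.111],[[-0.1,1.78,0],0.111],[[-0.1,1.78,0],0.111],[[-0.1,1.78,0],0.111],[[-0.1,1.78,0],0.111],[[-0.1,1.78,0],0.111],[[-0.1,1.78,0],0.111],[[-0.1,1.78,0],0.111],[[-0.1,1.78,0],0.111],[[0,0,2],0],[[0,0,0],0],[[0,0,0],0],[[0,0,0],0]]' 0.8
python3 -c "
from h import *
snap('wrist','w7')"
```

```text
time_s: 19.67
ee_pos: [0.5624, -0.3899, 0.0153]
eef_rot: [3.141, -0.001, -0.03]
force: [-1.3, 0.8, 5.3]
grip_width: 0.0153
grip_force: 40.0
time_s: 20.5
ee_pos: [0.563, -0.3903, 0.1625]
eef_rot: [3.139, -0.004, -0.03]
force: [0.4, -0.4, -1.1]
grip_width: 0.0422
grip_force: 0.0
time_s: 22.17
ee_pos: [0.5458, -0.1052, 0.1781]
eef_rot: [-3.14, -0.001, 1.745]
force: [-0.3, -0.2, -0.2]
grip_width: 0.0753
grip_force: 0.0
```

View pics/w7.png

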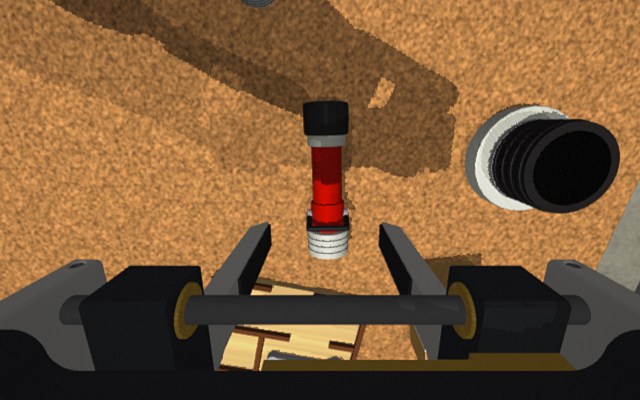

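Nozzle is upright between the fingers: head end at (326,101), bare barrel from (327,147) to (327,201), collar end at (328,257).

```bash
python3 - <<'E'
from h import *
w=load('w7')
for n,p,z in[('barrel+42',(327,147),.044),('barrel-22',(327,201),.044),('mid',(327,174),.026),('collar end',(328,257),.03),('head top',(326,103),.05)]: print(n,plane(w,p,z).round(4))
a=plane(w,(327,147),.044);b=plane(w,(327,201),.044);d=a-b;print(np.linalg.norm(d),np.arctan2(d[1],d[0]),'origin',b+d*22/64)
E
```

```text
barrel+42 [ 0.5387 -0.0581  0.044 ]
barrel-22 [ 0.5498 -0.1201  0.044 ]
mid [ 0.5448 -0.0916  0.026 ]
collar end [ 0.5653 -0.1988  0.03  ]
head top [ 0.5295 -0.0126  0.05  ]
0.06298847599587169 1.747502633735413 origin [ 0.54600238 -0.09881256  0.044     ]
```

```bash
python3 -m pendant '[[[0,0.45,-4],0],[[0,0,-4],0],[[0,0,-4],0],[[0,0,-2.5],0],[[0,0,-1.4],0],[[0,0,-0.9],0],[[0,0,0],0],[[0,0,0],0]]'
python3 -m pendant '[[[0,0,0],0],[[0,0,0],0],[[0,0,0],0],[[0,0,0],0],[[0,0,0],0],[[0,0,0],0],[[0,0,0],0]]' 0 50
```

```text
time_s: 22.88
ee_pos: [0.5463, -0.1006, 0.0116]
eef_rot: [-3.141, -0.0, 1.745]
force: [0.3, -0.3, 0.4]
grip_width: 0.0751
grip_force: 0.0
time_s: 23.47
ee_pos: [0.5466, -0.1004, 0.0117]
eef_rot: [3.141, 0.0, 1.746]
force: [1.1, 0.3, 2.7]
grip_width: 0.0351
grip_force: 50.0
```

```bash
python3 -m pendant '[[[0,0,0.5],0],[[0,0,1.5],0],[[0,0,3],0],[[0,0,4],0],[[0,0,4],0],[[0,0,0],0],[[-0.17,-1.615,0],0.1057],[[-0.17,-1.615,0],0.1057],[[-0.17,-1.615,0],0.1057],[[-0.17,-1.615,0],0.1057],[[-0.17,-1.615,0],0.1057],[[-0.17,-1.615,0],0.1057],[[-0.17,-1.615,0],0.1057]]'
python3 -m pendant '[[[-0.17,-1.615,0],0.1057],[[-0.17,-1.615,0],0.1057],[[-0.17,-1.615,0],0.1057],[[-0.17,-1.615,0],0.1057],[[-0.17,-1.615,0],0.1057],[[-0.17,-1.615,0],0.1057],[[0,0,0],0],[[0,0,0],0],[[0,0,0],0]]'
python3 -c "
from h import *
snap('wrist','w8')"
```

```text
time_s: 24.55
ee_pos: [0.5335, -0.214, 0.1402]
eef_rot: [-3.141, -0.002, 2.491]
force: [-0.1, -1.0, -5.2]
grip_width: 0.0346
grip_force: 49.9
time_s: 25.3
ee_pos: [0.5238, -0.3097, 0.1406]
eef_rot: [3.141, -0.001, 3.118]
force: [-0.5, 0.8, -5.2]
grip_width: 0.035
grip_force: 49.9
```

View pics/w8.png

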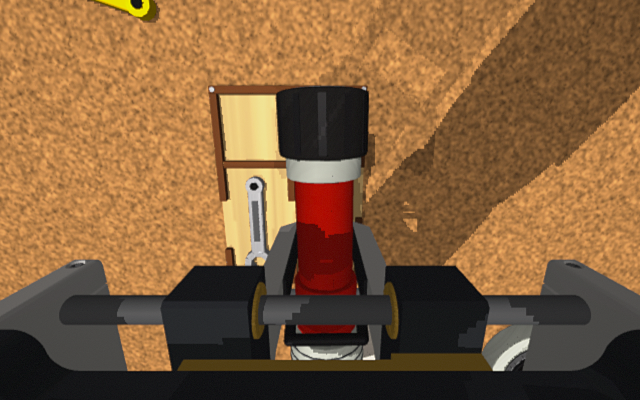

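Nozzle is level over its compartment. Board's near screws show at (212,90) and (365,88); the short spanner lies in its compartment, eye at (254,185).

```bash
python3 - <<'E'
from h import *
w=load('w8')
A=plane(w,(212,90),.017);B=plane(w,(365,88.5),.017);print(A,B,np.linalg.norm(A-B))
print('c',((A+B)/2)[:2]+.111*np.array([.99976,-.0218]))
print('noz head end',plane(w,(323,88),.16),'ring lower edge',plane(w,(326,182),.175))
print('cap floor',plane(w,(252,95),.009),plane(w,(252,161),.009))
E
python3 -m pendant '[[[0.05,0,-3],0],[[0,0,-3],0],[[0,0,-2.5],0],[[0,0,-1.5],0],[[0,0,-0.9],0],[[0,0,-0.5],0],[[0,0,-0.2],0],[[0,0,0],0],[[0,0,0],0]]'
```

```text
[ 0.41274183 -0.42362997  0.017     ] [ 0.41492718 -0.26646985  0.017     ] 0.15717530546071629
c [ 0.52480786 -0.34746971]
noz head end [ 0.42903552 -0.30931079  0.16      ] ring lower edge [ 0.4778204 -0.3088441  0.175    ]
cap floor [ 0.41778696 -0.38495367  0.009     ] [ 0.48768559 -0.3913862   0.009     ]
time_s: 26.1
ee_pos: [0.5251, -0.3106, 0.0266]
eef_rot: [-3.141, 0.001, 3.12]
force: [-0.7, 0.3, -5.2]
grip_width: 0.0349
grip_force: 49.9
```

```bash
python3 -m pendant '[[[0,0.05,-0.3],0],[[0,0,-0.15],0],[[0,0,-0.1],0],[[0,0,0],0],[[0,0,0],0]]'
```

```text
time_s: 26.52
ee_pos: [0.5248, -0.3099, 0.0207]
eef_rot: [-3.141, 0.0, 3.12]
force: [-3.7, 2.6, 5.4]
grip_width: 0.0349
grip_force: 49.9
```

```bash
python3 -m pendant '[[[0,0,0],0],[[0,0,0],0],[[0,0,0],0],[[0,0,0.5],0],[[0,0,2],0],[[0,0,4],0],[[0,0,4],0],[[0,0,3],0],[[0,0,0],0]]' 0.6
python3 -m pendant '[[[-0.71,3.2,0],0],[[-0.71,3.2,0],0],[[-0.71,3.2,0],0],[[-0.71,3.2,0],0],[[-0.71,3.2,0],0],[[-0.71,3.2,0],0],[[-0.71,3.2,0],0],[[-0.71,3.2,0],0],[[-0.71,3.2,0],0],[[-0.71,3.2,0],0],[[-0.71,3.2,0],0],[[-0.71,3.2,0],0],[[-0.71,3.2,0],0],[[0,0,0],0],[[0,0,0],0],[[0,0,0],0]]' 0.95
python3 -c "
from h import *
snap('wrist','w9')"
```

```text
time_s: 27.27
ee_pos: [0.5267, -0.3113, 0.1624]
eef_rot: [-3.136, 0.009, 3.12]
force: [0.2, 0.5, 1.3]
grip_width: 0.0564
grip_force: 0.0
time_s: 28.6
ee_pos: [0.4324, 0.1058, 0.1549]
eef_rot: [-3.141, 0.0, 3.12]
force: [1.1, 0.0, -0.1]
grip_width: 0.0895
grip_force: 0.0
```

View pics/w9.png

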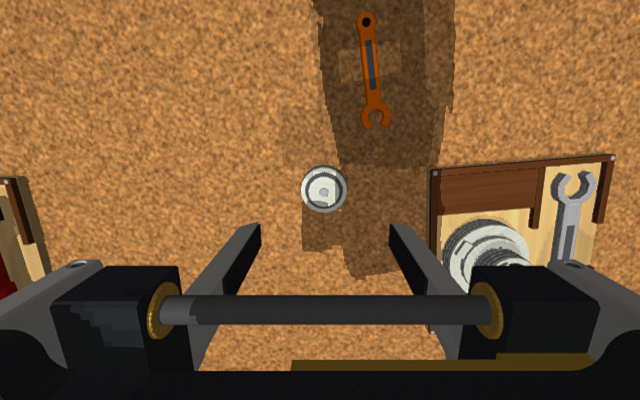

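Cap is between the fingers: outline x 301–347, y 165–212, hub centre at (324,190).

```bash
python3 - <<'E'
from h import *
w=load('w9')
print(plane(w,(324,190),.032),plane(w,(324,188.5),.02),'w5',tri(w,(324,190),load('w5'),(234,190)))
E
python3 -m pendant '[[[0,0,-4],0],[[0,0,-4],0],[[0,0,-3],0],[[0,0,-1.5],0],[[0,0,0],0],[[0,0,0],0]]'
```

```text
[0.42988285 0.10430177 0.032     ] [0.43106008 0.10425024 0.02      ] w5 (array([0.43152198, 0.10613517, 0.02242585]), np.float64(0.004070107778501941))
time_s: 29.15
ee_pos: [0.4324, 0.1053, 0.0299]
eef_rot: [-3.141, -0.001, 3.118]
force: [0.5, -0.7, -0.6]
grip_width: 0.0889
grip_force: 0.0
```

```bash
python3 -m pendant '[[[-0.1,0,-1],0],[[0,0,-0.6],0],[[0,0,0],0],[[0,0,0],0]]'
python3 -m pendant '[[[0,0,0],0],[[0,0,0],0],[[0,0,0],0],[[0,0,0],0],[[0,0,0],0],[[0,0,0],0],[[0,0,0],0]]' 0 40
```

```text
time_s: 29.48
ee_pos: [0.4314, 0.1061, 0.0142]
eef_rot: [3.142, 0.0, 3.12]
force: [0.3, -0.1, 0.0]
grip_width: 0.0891
grip_force: 0.0
time_s: 30.07
ee_pos: [0.4313, 0.1061, 0.014]
eef_rot: [-3.142, 0.0, 3.12]
force: [0.2, -0.4, 1.1]
grip_width: 0.0531
grip_force: 40.0
```

```bash
python3 -m pendant '[[[0,0,0.5],0],[[0,0,1.5],0],[[0,0,3],0],[[0,0,4],0],[[0,0,3],0],[[0,0,0],0]]'
python3 -m pendant '[[[0.125,-3.08,0],0],[[0.125,-3.08,0],0],[[0.125,-3.08,0],0],[[0.125,-3.08,0],0],[[0.125,-3.08,0],0],[[0.125,-3.08,0],0],[[0.125,-3.08,0],0],[[0.125,-3.08,0],0],[[0.125,-3.08,0],0],[[0.125,-3.08,0],0],[[0.125,-3.08,0],0],[[0.125,-3.08,0],0],[[0.125,-3.08,0],0],[[0.125,-3.08,0],0],[[0.125,-3.08,0],0],[[0.125,-3.08,0],0],[[0,0,0],0],[[0,0,0],0],[[0,0,0],0]]'
python3 -c "
from h import *
snap('wrist','w10')"
```

```text
time_s: 30.57
ee_pos: [0.4335, 0.1066, 0.1396]
eef_rot: [3.14, 0.008, 3.12]
force: [0.7, 0.3, -1.0]
grip_width: 0.0529
grip_force: 40.0
time_s: 32.15
ee_pos: [0.451, -0.3859, 0.1332]
eef_rot: [3.14, -0.001, 3.12]
force: [-0.0, 0.3, -1.8]
grip_width: 0.0529
grip_force: 40.0
```

View pics/w10.png

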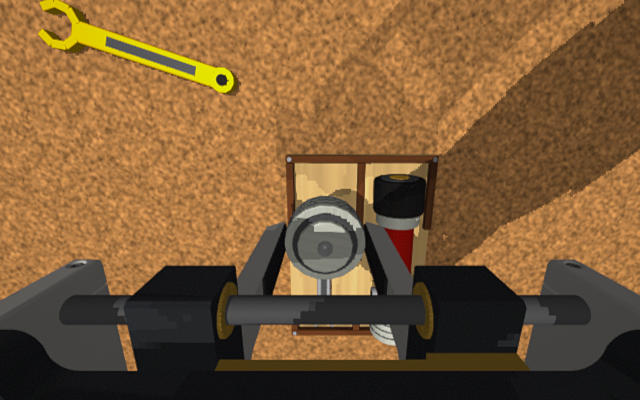

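Cap is over its square compartment, and the nozzle lies in its own (head at (398,200)). The finger will clear the nozzle head by about 12 mm, so I lower and open only a little.

```bash
python3 -m pendant '[[[0,-0.1,-3],0],[[0,0,-3],0],[[0,0,-2],0],[[0,0,-1.2],0],[[0,0,-0.8],0],[[0,0,-0.4],0],[[0,0,0],0],[[0,0,-0.2],0],[[0,0,0],0],[[0,0,0],0]]'
```

```text
time_s: 33.03
ee_pos: [0.4516, -0.3879, 0.0287]
eef_rot: [-3.141, 0.001, 3.12]
force: [-0.6, 0.4, -1.3]
grip_width: 0.0529
grip_force: 40.0
```

```bash
python3 -m pendant '[[[0,0,-0.3],0],[[0,0,-0.15],0],[[0,0,-0.1],0],[[0,0,0],0],[[0,0,0],0]]'
python3 -m pendant '[[[0,0,0],0],[[0,0,0],0],[[0,0,0],0],[[0,0,0.4],0],[[0,0,1],0],[[0,0,3],0],[[0,0,4],0],[[0,0,4],0],[[0,0,0],0],[[0,0,0],0]]' 0.65
python3 -m pendant '[[[-1,2.5,3],0],[[-1,2.5,3],0],[[-1,2.5,3],0],[[-1,2.5,3],0],[[-1,2.5,3],0],[[0,2.5,0],0],[[0,2.5,0],0],[[0,2.5,0],0],[[0,0,0],0],[[0,0,0],0]]'
python3 - <<'E'
from h import *
w=snap('wrist','w11');t=snap('top','t11');s=snap('scene','s11')
f=lambda c:cv2.cvtColor(c,cv2.COLOR_RGB2BGR)
a=cv2.resize(f(t['color'])[150:270,110:450],(800,282));b=cv2.resize(f(s['color'])[110:245,190:530],(800,318))
cv2.imwrite('pics/fin.png',np.vstack([a,b]))
E
```

```text
time_s: 33.45
ee_pos: [0.4513, -0.3877, 0.023]
eef_rot: [-3.141, 0.0, 3.12]
force: [-2.9, 2.8, 6.3]
grip_width: 0.0532
grip_force: 40.0
time_s: 34.28
ee_pos: [0.4521, -0.3884, 0.1496]
eef_rot: [-3.138, 0.004, 3.12]
force: [0.6, 0.9, -0.1]
grip_width: 0.061
grip_force: 0.0
time_s: 35.12
ee_pos: [0.4012, -0.1869, 0.2961]
eef_rot: [3.141, -0.001, 3.122]
force: [0.1, -0.1, 0.0]
grip_width: 0.0609
grip_force: 0.0
```

View pics/fin.png

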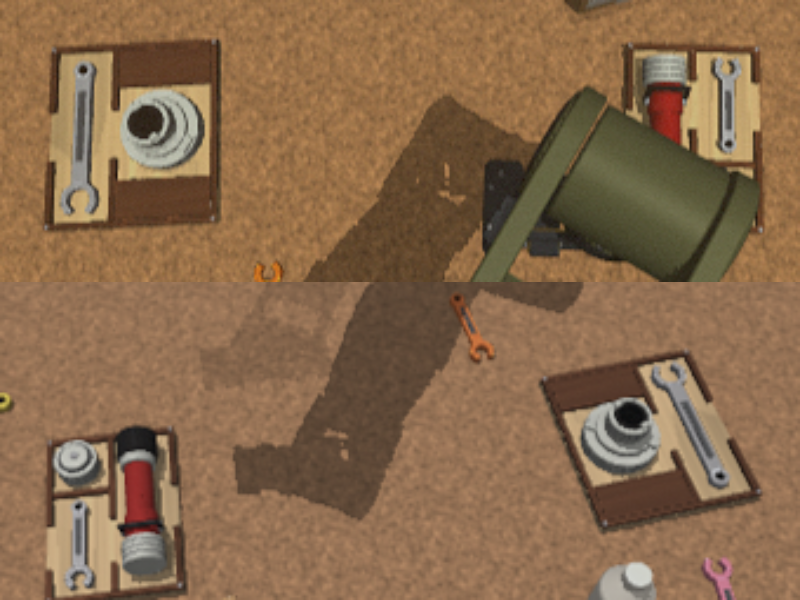

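The picture shows all five fittings flat in their compartments: cap (77,462), nozzle (140,500) and short spanner (79,545) in the three-board, reducer (622,435) and long spanner (690,425) in the two-board. The bottle stands where it was, and the arm is clear. Handing in.

```bash
python3 -c "
from station import ctrl
print(ctrl.hand_in())"
```

```text
the job is handed in; nothing more can be done
None
```

Both kits are made up and the job is handed in: all five fittings look flat in their compartments in the last pictures, about 35 s of the 128 s used; the hand-in gave no verdict.

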